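# Draw the telescoping reach pole out to its second stop

### The job

The telescoping reach pole in the bench rest is due for its stretch test. Pull the lock plug up out of its socket and put it in the open parts tray. Then take the pole's black hand grip so that its side button is squeezed in, draw the pole out to its second stop (both sections fully out), and finish while still holding it there with the button squeezed, because its springs pull it back; do not disturb the other things on the bench.

Things in the scene. Friction and masses are not known exactly. Their poses are not given: they have to be found in the camera images.
- pole: Fixed bench rest with the pole: steel plate 200 x 90 x 12 mm (105 mm to -x, 95 mm to +x of the origin), two grey saddles and a level aluminium tube 40 mm in diameter, axis 70 mm above the bench. Origin on the bench surface, under the tube's axis; z up; +x is the direction in which the pole is drawn out, y level across it.
- socket (a point): Centre of the mouth of the plug's upright square socket, in the top of a black block 44 x 44 mm on the tube; 20 mm to +x of the pole's origin, 115 mm above the bench, axes as the pole's. Sprung balls in it snap into a groove of the plug: it takes about 6 to 10 N straight up to pull it, and the plug is free once lifted 35 mm.
- plug_grip (a point): Centre of the lock plug's black grip, 16 (x) by 34 (y) by 38 mm tall (z). Under it a 12 mm square steel shank 32 mm long: its tip is 51 mm below this point. About 100 g, loose. At the start it is fully in the socket, upright, its axes along the pole's, this point 19 mm above the socket's mouth. While in, it blocks the thick section of the pole.
- tray_in (a point): Centre of the inside floor of the red open parts tray, 4 mm above the bench; the tray is fixed, 130 mm (x) by 110 mm (y) outside, 35 mm tall, walls 4 mm. Axes along its sides.
- grip (a point): Centre of the pole's black hand grip, 60 mm long (x, draw direction), 34 mm across (y), 42 mm tall (z), 70 mm above the bench; home, 130 mm to +x of the pole's origin. A grey button 40 x 28 mm stands 6 mm proud of its -y side: 40 mm across over the button, 35 mm with it pressed. Closing on it across y, from above at this centre, presses the button. It moves only along x.
- pole_button (a joint): Grip button travel, m: 0 out, 0.005 fully in. Sprung, 3 N at first touch to 6 N fully in; it comes out again when let go. Out, it locks the thin section inside the thick one; it must be in by more than 4 mm to free it.
- pole_mid (a joint): How far the thick section is drawn out of the fixed tube, m: 0 home, 0.060 at its stop. Its spring pulls back with about 5 N. Blocked while the plug is in.
- pole_inner (a joint): How far the thin section (with the grip) is out of the thick one, m: 0 home, 0.060 at its stop. Spring pulls back with 3 to 4 N. With the button in, the thin section comes out first (first stop, grip moved 60 mm), then the thick one (second stop, grip moved 120 mm, end of travel).
- carton: Bystander: loose cardboard box 100 (x) x 150 (y) x 80 mm tall, origin under its centre.
- driver: Bystander: loose screwdriver with a wooden handle, lying along its x, about 200 mm long, 26 mm tall; origin on the bench under its middle.
- filter: Bystander: loose upright white filter can, 72 mm in diameter, 90 mm tall, origin under its centre.
- bearing: Bystander: loose steel bearing ring lying flat, 52 mm in diameter, 16 mm tall, origin under its centre.
Mind the look-alikes: they are no part of the job. There is more than one size of the part that bears plug_grip; the job needs the smallest. Several things look just like the part that bears tray_in: the one meant starts farthest to the robot's right.

How it is judged:
By the outcome, as a careful person would: the job done as asked, in the order asked, and still so for the second after the job is handed in, while the arm keeps its last pose, push and grip.
It also fails if it takes over 54 s, if anything falls off the work surface, if the arm or the gripper's body presses on something with over 40 N, if the wrist force passes 120 N, or if a joint passes its speed limit or range.

### The arm

A 6-joint arm with a two-finger parallel gripper is mounted at the origin on the work surface. World frame = base frame: x ahead of the robot, y to its left, z up, the work surface at z = 0. Lengths are in m, angles in rad, forces in N, time in s.
With the tool pointing down it reaches from about 0.35 to 0.975 m from the base axis. Payload 4.9 kg.
Tool frame: the origin (TCP) lies midway between the tips of the shut fingers; the grasp point (between the pads) lies 19 mm behind it; z points along the fingers, y is the direction in which the jaws open and shut (so a half turn about z gives the same grasp; the last joint's range is limited). The gripper opens to 85 mm and grips with 20 to 120 N. Pads are 22 mm wide; open, the fingers measure 114 mm over their backs; the gripper's body (76 mm by 85 mm) begins 54 mm behind the grasp point. The pads swing forward as they close: fully open they stand 13 mm farther back than shut.
Start: joints at [1.008, 0.053, 1.613, -0, 1.476, -0.119], TCP at [0.268, 0.564, 0.231] pointing down, gripper open.
Joint ranges: [-3.01, 3.01], [-1.01, 2.22], [0.06, 2.58], [-1.02, 4.17], [0.09, 2.62], [-3.14, 3.14]. Speed limits (rad/s): [2.57, 2.57, 3.14, 3.14, 3.14, 3.14].

### API

Orientations are given as a rotation vector (axis times angle).
In Python, from rig import env gives the robot as it stands.
- The arm moves only by the tool carry_out, never from a script. Its argument "rows" is a list that holds one entry, the list of rows, each a list of 7 numbers: the turn, a rotation vector about the world's x, y, z in rad, then the shift along the world's x, y, z in mm, then the gripper's target within -1 to 1 (fully open at 1, half-way at 0, shut at -1). A call has exactly 10 rows; each row is the pose to reach, as a shift and turn from the pose commanded when the call began; what a row does not reach only later rows make up. A row lasts 1/8 s, in which the tool goes at most 62.5 mm and 10.7 degrees, less where a joint would pass 70% of its speed; a pose out of reach is approached as far as the arm can. A call with a gripper value outside its range is refused whole. The fingers move at their own pace and stop on an object; the grip force is fixed at half the most. Time passes only in rows, so rows that repeat a pose let the fingers close, or fill a call up. It gives the time, the measured TCP pose, the force and the opening at its end, in the units of the state.
- env.read_state(): the state, without advancing time (a new reading comes with each control period).
- env.camera(name): name is "side" or "top"; returns (picture, depth): 420x560x3 uint8, red, green, blue; 420x560 float32, m along the optical axis (not along the pixel's ray), 0 where there is no reading.
- env.camera_model(name): a dict with "fx", "fy", "cx", "cy" (pixels), "distortion" ([k1, k2, p1, p2, k3] as OpenCV has them; the pictures are not rectified), "position" and "rotation" of the camera in the world. Camera axes: x right, y down, z forward; pixel columns grow to the right and rows downward; lengths in m; the calibration is good to about 2 mm. A picture is of the moment at which its call begins. camera_model takes no time and is no camera call.
- env.sign_off(): hands the job in, once; it reports no verdict.
Trained networks look in the newest picture that a camera, given by its name, has taken for a name from the list of things; names that differ only in an ending like _2 or _b are one class to them, and where a whole thing is asked for, a point or a joint stands for the part that bears it (a point fixed in the world has none). Each returns a list of dicts, best first, with "score" (0 to 1); they miss things now and then, are a little off and sometimes report something else, mostly with a low value. They report only what shows in the picture. A call takes as long as a camera call. They do not tell look-alikes from the thing itself.
- env.recognise(camera, query): "box" ([centre column, centre row, width, height] in pixels, round what is visible of it).
The state is a dict: "time_s": time; "joint_positions": joint angles; "joint_vel": joint speeds; "joint_torque": joint torques, N m; "ee_pos": TCP position; "orientation": TCP orientation; "contact_force": force on the tool from outside, world axes, zero at the start; "moment": the same for the moment, N m; "finger_gap": finger opening in m.
Only numpy, scipy, OpenCV 4.12 (cv2) and the standard library are available. Lean on these libraries where they do the work, as an engineer would, in place of code of your own. Each camera call takes 0.05 s, during which the arm holds its last target.

## Working session

There is one attempt and no reset: what is moved stays moved. The work goes in short steps, Python scripts to look and compute and a tool call to move; the robot and the scene stay as the last step left them, time stands still between calls to the robot, and variables do not carry over. Pictures are saved under pics/ and viewed, and the job is handed in when it is done.

Besides the shell and the picture viewer there is one more tool, called after "Request:" by a JSON object that holds its "api" and its "payload". carry_out: Moves the arm, as the interface text tells. Its arguments: {"type":"object","properties":{"rows":{"type":"array"}},"required":["rows"]}

```bash
ls; mkdir -p pics; cat > h.py <<'E'
import numpy as np, cv2
from rig import env
from scipy.spatial.transform import Rotation as R
def cap(n,fn):
    im,d=env.camera(n); cv2.imwrite('pics/'+fn,im[:,:,::-1]); np.savez('last_'+n+'.npz',im=im,d=d); return im,d
def Rm(m):
    r=np.array(m['rotation'],float)
    return r if r.shape==(3,3) else (R.from_quat(r).as_matrix() if r.size==4 else R.from_rotvec(r).as_matrix())
def cloud(n,d):
    m=env.camera_model(n); K=np.array([[m['fx'],0,m['cx']],[0,m['fy'],m['cy']],[0,0,1]])
    h,w=d.shape; u,v=np.meshgrid(np.arange(w),np.arange(h))
    p=cv2.undistortPoints(np.stack([u,v],-1).reshape(-1,1,2).astype(float),K,np.array(m['distortion'],float)).reshape(h,w,2)
    P=np.dstack([p[...,0]*d,p[...,1]*d,d])
    W=P@Rm(m).T+np.array(m['position']); W[d<=0]=np.nan; return W
E
python3 - <<'E'
from h import *
print(env.camera_model('top'));print(env.camera_model('side'))
for n in('top','side'):
    im,d=cap(n,n+'1.png')
    for q in ['pole','plug_grip','tray_in','grip','carton','driver','filter','bearing']:
        print(n,q,[(np.round(r['box']).tolist(),round(r['score'],2)) for r in env.recognise(n,q)])
print(env.read_state())
E
```

```text
pics
{'fx': 386.96866633289955, 'fy': 386.96866633289955, 'cx': 274.5485718481272, 'cy': 205.51415893274427, 'distortion': array([-0.01871673,  0.        ,  0.        ,  0.        ,  0.        ]), 'position': array([0.48472984, 0.03889254, 1.04424119]), 'rotation': array([-2.19067241,  2.19190526, -0.01580282])}
{'fx': 424.0778863322291, 'fy': 424.0778863322291, 'cx': 275.8220417835903, 'cy': 209.1306531854238, 'distortion': array([-0.1059256,  0.       ,  0.       ,  0.       ,  0.       ]), 'position': array([0.40982429, 0.86443649, 0.70415461]), 'rotation': array([-0.23364512,  2.74630473, -1.37531858])}
top pole [([286.0, 193.0, 108.0, 50.0], 0.69)]
top plug_grip [([240.0, 238.0, 19.0, 10.0], 0.59), ([288.0, 187.0, 12.0, 16.0], 0.51), ([288.0, 245.0, 15.0, 18.0], 0.45)]
top tray_in [([351.0, 281.0, 52.0, 63.0], 0.79), ([417.0, 225.0, 52.0, 54.0], 0.62)]
top grip [([247.0, 177.0, 27.0, 20.0], 0.57)]
top carton [([377.0, 126.0, 70.0, 47.0], 0.65)]
top driver [([293.0, 140.0, 54.0, 26.0], 0.64)]
top filter [([138.0, 189.0, 42.0, 28.0], 0.73)]
top bearing [([226.0, 143.0, 22.0, 18.0]
[... 560 characters left out ...]
, 28.0, 21.0], 0.63)]
{'time_s': 0.9, 'joint_positions': array([ 1.00799183e+00,  5.26545102e-02,  1.61290957e+00,  1.31911732e-05,
        1.47597054e+00, -1.18975754e-01]), 'joint_vel': array([-0.00020183, -0.00063787, -0.00043831,  0.00104627, -0.00164113,
        0.00085746]), 'joint_torque': array([-3.66500544e-04, -3.93673825e+01, -3.70469427e+01, -2.58295440e-04,
        3.91339790e-04,  2.01435284e-05]), 'ee_pos': array([0.26835034, 0.56444276, 0.23132608]), 'orientation': array([6.91456904e-01, 3.06454688e+00, 9.28147808e-05]), 'contact_force': array([ 0.52446974,  0.63152905, -0.85572968]), 'moment': array([-0.01640677,  0.02811924,  0.03736274]), 'finger_gap': 0.08560631754314214}
```

```bash
python3 - <<'E'
from h import *
for n,(x0,x1,y0,y1) in {'top':(100,460,80,340),'side':(150,420,120,390)}.items():
    im=np.load('last_'+n+'.npz')['im'][y0:y1,x0:x1,::-1]; s=2.2
    cv2.imwrite(f'pics/{n}1z.png',cv2.resize(im,None,fx=s,fy=s,interpolation=cv2.INTER_CUBIC))
E
```

```text
(no output)
```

View pics/top1z.png

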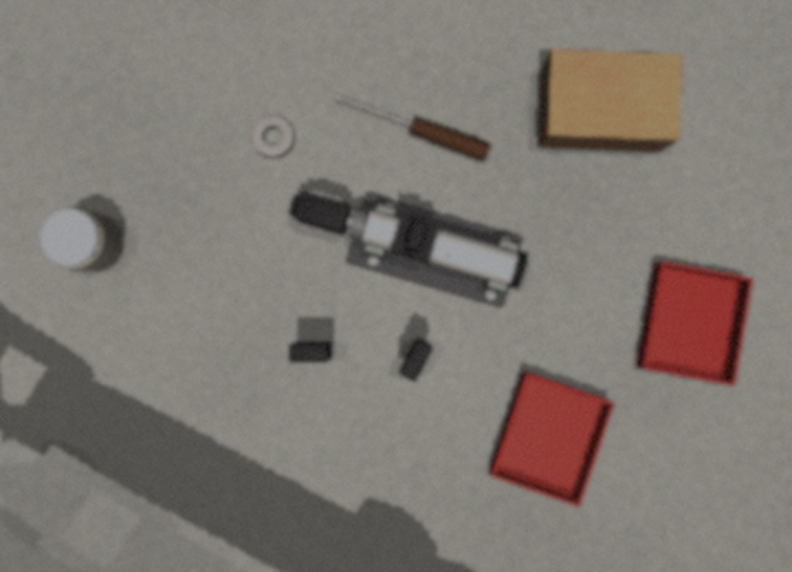

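View pics/side1z.png

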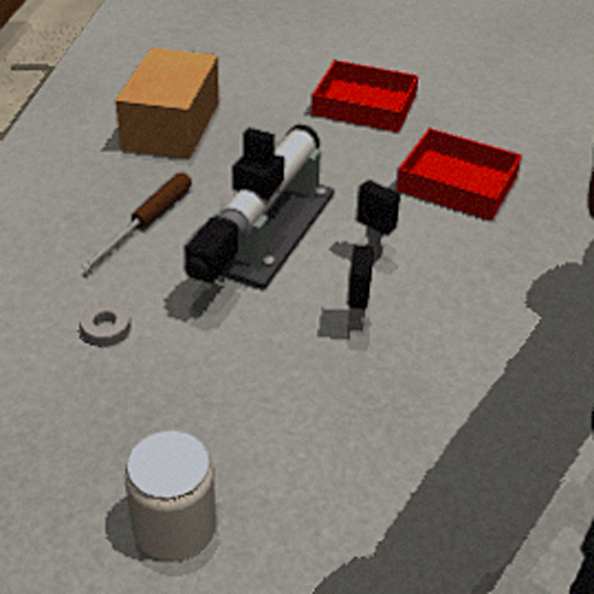

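The top view shows the pole from about zoom (320,212) at the grip to (520,268) at the fixed end. The plug is in its block at (415,235). Two loose plugs stand at (310,350) and (415,358), and the red trays are at (695,322) and (550,437). The draw direction points left, slightly up. Next I'll measure the positions.

```bash
python3 - <<'E'
from h import *
C={n:cloud(n,np.load('last_'+n+'.npz')['d']) for n in('top','side')}
I={n:np.load('last_'+n+'.npz')['im'].astype(int) for n in C}
print('bench z',[np.nanmedian(C[n][150:300,200:380,2]) for n in C])
# trays
for n in C:
    im=I[n]; m=((im[...,0]>90)&(im[...,1]<60)&(im[...,2]<60)).astype(np.uint8)
    k,l,s,c=cv2.connectedComponentsWithStats(m)
    for i in range(1,k):
        if s[i,4]>300:
            p=C[n][l==i]; p=p[~np.isnan(p[:,0])]; 
            fl=p[p[:,2]<0.012]
            r=cv2.minAreaRect(p[:,:2].astype(np.float32)*1000); r2=cv2.minAreaRect(fl[:,:2].astype(np.float32)*1000)
            print(n,'tray',c[i].round(),r,r2,np.percentile(p[:,2],[2,50,98]))
# tall dark stuff heights
for n in C:
    P=C[n]; 
    # height bands, in region
    reg=(P[...,0]>0.3)&(P[...,0]<0.75)&(P[...,1]<0.35)&(P[...,1]>-0.2)
    for lo,hi,name in [(.122,.175,'plug?'),(.100,.122,'block'),(.078,.098,'tube/grip')]:
        m=(reg&(P[...,2]>lo)&(P[...,2]<hi)).astype(np.uint8)
        k,l,s,c=cv2.connectedComponentsWithStats(m)
        for i in range(1,k):
            if s[i,4]>15:
                p=P[l==i]; print(n,name,s[i].tolist(),'med',np.median(p,0).round(4),cv2.minAreaRect(p[:,:2].astype(np.float32)*1000),'z98',np.percentile(p[:,2],98).round(4))
E
```

```text
bench z [np.float64(0.00043134914092424204), np.float64(-0.00020948552109512075)]
top tray [414. 226.] ((468.6051025390625, -307.0760498046875), (108.84181213378906, 127.0473861694336), 79.43557739257812) ((466.7209167480469, -312.42413330078125), (94.49690246582031, 122.95767974853516), 79.141357421875) [-0.00042422  0.00392379  0.03533046]
top tray [351. 278.] ((333.0451354980469, -134.1648406982422), (106.75559997558594, 127.51985931396484), 70.2872085571289) ((331.71484375, -138.61541748046875), (97.09087371826172, 126.3899154663086), 70.45589447021484) [2.25337724e-05 4.03628182e-03 3.63552781e-02]
side tray [ 69. 106.] ((1815.43994140625, -1211.963134765625), (40.83636474609375, 2098.751220703125), 0.286355197429657) ((1815.43994140625, -1211.963134765625), (40.83636474609375, 2098.751220703125), 0.286355197429657) [-0.64159149 -0.18792791  0.32488591]
side tray [472. 126.] ((284.26654052734375, 499.4967346191406), (158.02578735351562, 15.049027442932129), 57.712181091308594) ((0.0, 0.0), (0.0, 0.0), 0.0) [0.54099305 0.55392444 0.5596783 ]
side tray [546. 101.] ((216.3891754150
[... 2462 characters left out ...]
3, 154, 28, 16, 211] med [ 0.7134 -0.1598  0.079 ] ((714.2855834960938, -160.97569274902344), (77.5716552734375, 70.37564849853516), 88.09418487548828) z98 0.0814
side tube/grip [233, 177, 62, 65, 879] med [0.5742 0.0768 0.087 ] ((564.5946655273438, 36.39485168457031), (277.49273681640625, 44.89004898071289), 71.34722137451172) z98 0.0957
side tube/grip [312, 202, 20, 15, 182] med [0.4261 0.032  0.0903] ((426.06097412109375, 28.265573501586914), (23.914691925048828, 45.8436279296875), 63.24241638183594) z98 0.094
side tube/grip [308, 232, 12, 19, 171] med [0.4341 0.156  0.0919] ((434.5379943847656, 148.08164978027344), (21.683900833129883, 45.860862731933594), 0.03610026091337204) z98 0.0941
```

```bash
python3 - <<'E'
from h import *
C=cloud('top',np.load('last_top.npz')['d']); P=C.reshape(-1,3); P=P[~np.isnan(P[:,0])]
# tube axis fit: points with z>.084 excluding block, cross-section
o=np.array([.5632,.0268])
for a in (73,73.5,74):
    t=np.deg2rad(a); d=np.array([np.cos(t),np.sin(t)]); n=np.array([-d[1],d[0]])
    q=np.c_[(P[:,:2]-o)@d,(P[:,:2]-o)@n,P[:,2]]
    sel=(abs(q[:,1])<.035)
    tube=q[sel&(q[:,0]>-.11)&(q[:,0]<-.03)&(q[:,2]>.075)&(q[:,2]<.1)]
    g=q[sel&(q[:,0]>.07)&(q[:,0]<.16)&(q[:,2]>.083)&(q[:,2]<.1)]
    pl=q[sel&(abs(q[:,0])<.03)&(q[:,2]>.14)]
    mid=lambda v:(np.percentile(v,[1,99])*1000).round(1)
    print(a,'tube n',mid(tube[:,1]),'grip n',mid(g[:,1]),'grip d',mid(g[:,0]),'plug d',mid(pl[:,0]),'n',mid(pl[:,1]),'tube slope',np.polyfit(tube[:,0],tube[:,1],1)[0], 'gz',np.median(g[:,2]))
s=env.read_state(); M=R.from_rotvec(s['orientation']).as_matrix(); print(M.round(3)); print('tool y yaw',np.degrees(np.arctan2(M[1,1],M[0,1])))
D=np.load('last_top.npz')
for nm,(u,v) in dict(bearing=(226,143),drv=(293,140),filt=(138,189),tip=(253,125)).items(): print(nm,C[v,u].round(3))
E
```

```text
73 tube n [-19.8  17.4] grip n [-20.1  17.7] grip d [ 71.3 139.4] plug d [-7.9  7.6] n [-16.3  16.5] tube slope 0.011393003210259506 gz 0.09044710530606542
73.5 tube n [-19.3  18. ] grip n [-21.1  16.7] grip d [ 71.1 139.4] plug d [-7.9  7.7] n [-16.3  16.5] tube slope 0.0045831265918879005 gz 0.09043368216211778
74 tube n [-18.7  18.5] grip n [-22.1  15.8] grip d [ 70.7 139.3] plug d [-7.8  7.7] n [-16.3  16.5] tube slope -0.006145045048014742 gz 0.09043158308149962
[[-0.903  0.429  0.   ]
 [ 0.429  0.903  0.   ]
 [ 0.     0.    -1.   ]]
tool y yaw 64.57041469909285
bearing [ 0.695  0.195 -0.001]
drv [0.696 0.013 0.026]
filt [0.562 0.401 0.093]
tip [0.741 0.121 0.011]
```

Request:
{"api": "carry_out", "payload": {"rows": [[[0,0,-0.141,30,-54,0,1],[0,0,-0.282,59,-107,0,1],[0,0,-0.423,88,-161,0,1],[0,0,-0.564,118,-215,0,1],[0,0,-0.705,148,-268,0,1],[0,0,-0.846,177,-322,0,1],[0,0,-0.987,206,-376,0,1],[0,0,-1.128,236,-430,0,1],[0,0,-1.269,265,-483,0,1],[0,0,-1.41,295,-537,0,1]]]}}

```text
time_s: 2.15
ee_pos: [0.5641, 0.0256, 0.2316]
orientation: [2.517, 1.88, 0.001]
contact_force: [1.1, 0.6, -0.7]
finger_gap: 0.0853
```

```bash
python3 - <<'E'
from h import *
s=env.read_state(); M=R.from_rotvec(s['orientation']).as_matrix(); print(s['time_s'],s['ee_pos'],np.degrees(np.arctan2(M[1,1],M[0,1])),s['joint_positions'].round(3),s['contact_force'])
E
```

```text
2.15 [0.5641177  0.02556166 0.23162258] -16.489538824707914 [-0.087 -0.091  1.755  0.     1.478  0.201] [ 1.07931548  0.60119814 -0.73239028]
```

Request:
{"api": "carry_out", "payload": {"rows": [[[0,0,0,0,0,-40,1],[0,0,0,0,0,-80,1],[0,0,0,0,0,-109,1],[0,0,0,0,0,-109,0.3],[0,0,0,0,0,-109,-1],[0,0,0,0,0,-109,-1],[0,0,0,0,0,-109,-1],[0,0,0,0,0,-109,-1],[0,0,0,0,0,-109,-1],[0,0,0,0,0,-109,-1]]]}}

```text
time_s: 3.4
ee_pos: [0.5634, 0.0279, 0.125]
orientation: [-2.512, -1.886, -0.0]
contact_force: [-5.4, 1.8, 6.0]
finger_gap: 0.0331
```

```bash
python3 - <<'E'
from h import *
im,d=cap('side','side2.png'); s=env.read_state(); print(s['time_s'],s['ee_pos'],s['contact_force'],s['finger_gap'])
cv2.imwrite('pics/side2z.png',cv2.resize(im[120:300,180:380,::-1],None,fx=3,fy=3,interpolation=cv2.INTER_CUBIC))
E
```

```text
3.45 [0.56335885 0.02789413 0.12493459] [-5.62573348  1.70805993  5.63843621] 0.0329599793807035
```

View pics/side2z.png

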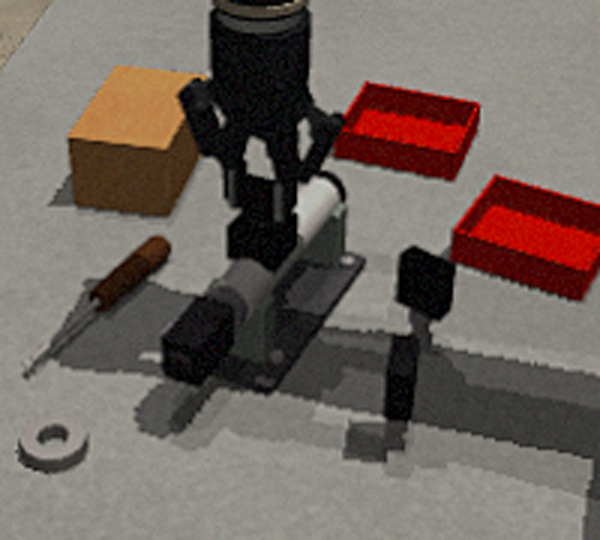

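The jaws hold the plug (gap 33 mm), seen at zoom (265,195). Next I pull it straight up.

Request:
{"api": "carry_out", "payload": {"rows": [[[0,0,0,0,0,5,-1],[0,0,0,0,0,10,-1],[0,0,0,0,0,16,-1],[0,0,0,0,0,24,-1],[0,0,0,0,0,34,-1],[0,0,0,0,0,46,-1],[0,0,0,0,0,60,-1],[0,0,0,0,0,80,-1],[0,0,0,0,0,100,-1],[0,0,0,0,0,100,-1]]]}}

```text
time_s: 4.7
ee_pos: [0.5649, 0.0273, 0.2256]
orientation: [2.51, 1.884, 0.006]
contact_force: [1.1, -0.6, -1.5]
finger_gap: 0.0331
```

```bash
python3 - <<'E'
from h import *
im,d=cap('side','side3.png'); s=env.read_state(); print(s['time_s'],s['ee_pos'],s['contact_force'],s['finger_gap'],s['joint_positions'])
cv2.imwrite('pics/side3z.png',cv2.resize(im[90:270,180:380,::-1],None,fx=3,fy=3,interpolation=cv2.INTER_CUBIC))
E
```

```text
4.75 [0.56404727 0.02739152 0.22385825] [-1.09501699 -0.29869511 -1.37049068] 0.03317666641413056 [-8.32629708e-02 -8.77074299e-02  1.76402160e+00  2.38491002e-05
  1.46264104e+00  1.99716334e-01]
```

View pics/side3z.png

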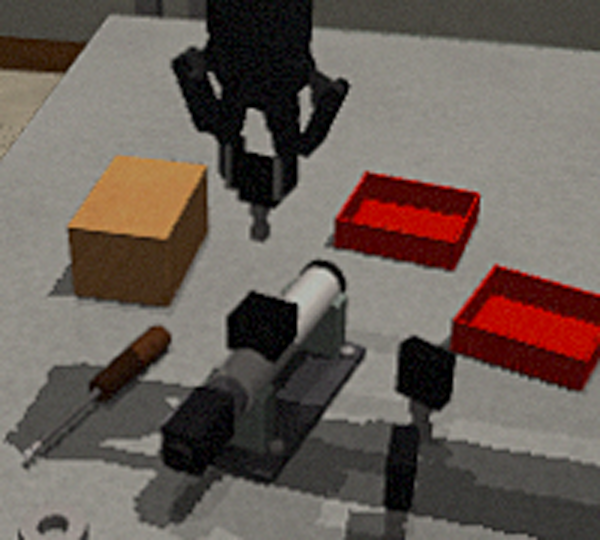

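The plug is clear of the socket, held at zoom (262,180), with the socket block below it at (262,325). Now I move it to the far-right tray and tilt it so that it lies down inside.

Request:
{"api": "carry_out", "payload": {"rows": [[[0,0,0,-12,-42,0,-1],[0,0,0,-26,-90,0,-1],[0,0,0,-40,-140,0,-1],[-0.1,0.029,0,-54,-190,0,-1],[-0.2,0.058,0,-68,-240,0,-1],[-0.3,0.087,0,-82,-285,0,-1],[-0.4,0.117,0,-92,-320,0,-1],[-0.5,0.146,0,-98,-341,-20,-1],[-0.586,0.171,0,-98,-341,-50,-1],[-0.586,0.171,0,-98,-341,-90,-1]]]}}

```text
time_s: 6.0
ee_pos: [0.465, -0.3125, 0.13]
orientation: [2.155, 1.62, -0.68]
contact_force: [0.7, -0.8, -1.1]
finger_gap: 0.0331
```

```bash
python3 - <<'E'
from h import *
im,d=cap('side','side4.png'); s=env.read_state(); print(s['time_s'],s['ee_pos'],s['orientation'],s['contact_force'],s['finger_gap'],s['joint_positions'])
M=R.from_rotvec(s['orientation']).as_matrix(); print(M.round(3), 'tip',s['ee_pos']+.042*M[:,2])
cv2.imwrite('pics/side4z.png',cv2.resize(im[60:260,200:420,::-1],None,fx=3,fy=3,interpolation=cv2.INTER_CUBIC))
E
```

```text
6.05 [ 0.46139457 -0.31064768  0.12300966] [ 2.16059054  1.62769062 -0.68613574] [-3.5702514   2.22187359 -5.37696813] 0.03333021192129251 [-0.442001   -0.01277712  1.95707723 -0.65390289  1.18675855  0.08700761]
[[ 0.223  0.96  -0.169]
 [ 0.791 -0.279 -0.544]
 [-0.57  -0.012 -0.822]] tip [ 0.45431165 -0.33350146  0.08849101]
```

View pics/side4z.png

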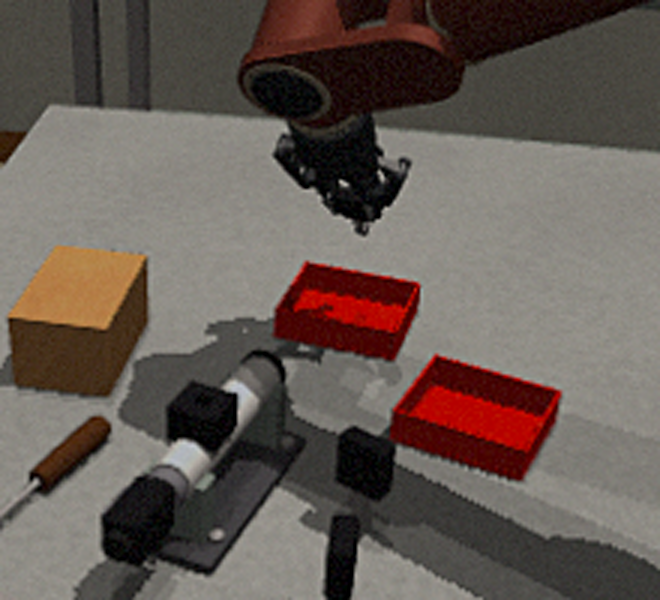

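Request:
{"api": "carry_out", "payload": {"rows": [[[0,0,0,0,0,-35,-1],[0,0,0,0,0,-65,-1],[0,0,0,0,0,-85,-1],[0,0,0,0,0,-85,-1],[0,0,0,0,0,-85,0.05],[0,0,0,0,0,-85,0.15],[0,0,0,0,0,-85,0.25],[0,0,0,0,0,-85,0.3],[0,0,0,0,0,-85,0.3],[0,0,0,0,0,-85,0.3]]]}}

```text
time_s: 7.3
ee_pos: [0.4653, -0.3136, 0.0473]
orientation: [2.155, 1.618, -0.68]
contact_force: [0.1, 0.4, -0.2]
finger_gap: 0.0555
```

```bash
python3 - <<'E'
from h import *
im,d=cap('side','side5.png'); s=env.read_state(); print(s['time_s'],s['ee_pos'],s['contact_force'],s['finger_gap'])
a=cv2.resize(im[90:230,230:400,::-1],None,fx=4,fy=4,interpolation=cv2.INTER_CUBIC)
cv2.imwrite('pics/side5z.png',a)
E
```

```text
7.35 [ 0.46529241 -0.31356444  0.0472623 ] [-0.66226934  0.2331715  -0.3430595 ] 0.0551949571394186
```

View pics/side5z.png

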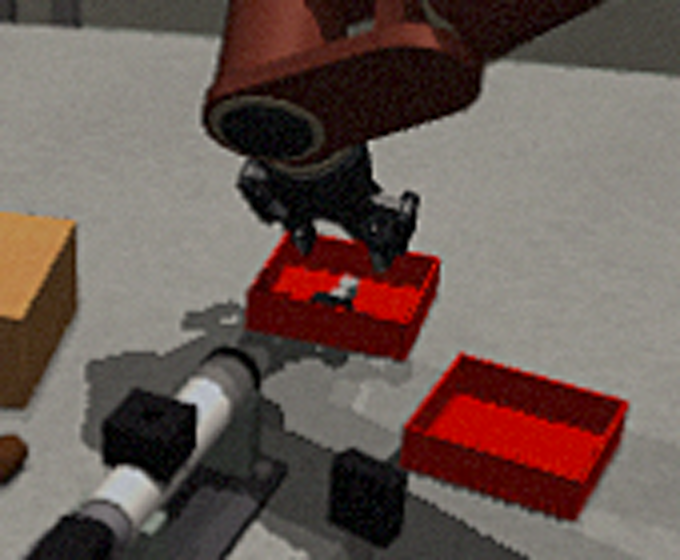

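The plug lies in the far-right tray at zoom (340,292) and the gripper is clear of it. Next I rise, return upright and go over the hand grip.

Request:
{"api": "carry_out", "payload": {"rows": [[[0,0,0,0,0,50,0.3],[0,0,0,0,0,100,0.3],[0.098,-0.028,0,8,26,145,0.3],[0.195,-0.057,0,25,85,153,0.5],[0.293,-0.086,0,42,145,153,0.7],[0.391,-0.114,0,59,204,153,1],[0.488,-0.142,0,76,263,153,1],[0.586,-0.171,0,93,323,153,1],[0.586,-0.171,0,111,383,153,1],[0.586,-0.171,0,124,428,153,1]]]}}

```text
time_s: 8.6
ee_pos: [0.5896, 0.1164, 0.2003]
orientation: [2.512, 1.887, 0.0]
contact_force: [0.6, -0.3, 0.6]
finger_gap: 0.0856
```

```bash
python3 - <<'E'
from h import *
im,d=cap('side','side6.png');s=env.read_state(); M=R.from_rotvec(s['orientation']).as_matrix(); print(s['time_s'],s['ee_pos'],M.round(3),np.degrees(np.arctan2(M[1,1],M[0,1])),s['finger_gap'],s['contact_force'])
C=cloud('side',d); P=C.reshape(-1,3)
t=np.deg2rad(73.7); dd=np.array([np.cos(t),np.sin(t)]); n=np.array([-dd[1],dd[0]]); o=np.array([.5941,.1324])
q=np.c_[(P[:,:2]-o)@dd,(P[:,:2]-o)@n,P[:,2]]
g=q[(abs(q[:,0])<.05)&(abs(q[:,1])<.035)&(q[:,2]>.087)&(q[:,2]<.094)]
print(len(g),np.percentile(g,[1,50,99],axis=0).round(4))
C=cloud('top',np.load('last_top.npz')['d']);P=C.reshape(-1,3)
q=np.c_[(P[:,:2]-o)@dd,(P[:,:2]-o)@n,P[:,2]]
for lo,hi in((.087,.094),(.06,.087)):
    g=q[(abs(q[:,0])<.05)&(abs(q[:,1])<.035)&(q[:,2]>lo)&(q[:,2]<hi)]
    print(len(g),np.percentile(g,[1,50,99],axis=0).round(4))
a=cv2.resize(im[90:270,180:400,::-1],None,fx=3,fy=3,interpolation=cv2.INTER_CUBIC)
cv2.imwrite('pics/side6z.png',a)
E
```

```text
8.65 [0.59022781 0.12095932 0.20024967] [[ 0.275  0.961  0.001]
 [ 0.961 -0.275  0.004]
 [ 0.004 -0.    -1.   ]] -15.978206431875073 0.08572926658047382 [-1.66995624  2.8126535   0.27691967]
234 [[-0.0368 -0.015   0.0871]
 [ 0.0026  0.0023  0.0891]
 [ 0.0292  0.0177  0.0916]]
325 [[-0.0476 -0.0169  0.0872]
 [-0.0019 -0.0001  0.0907]
 [ 0.0284  0.0161  0.0937]]
172 [[-0.0497 -0.0229  0.0619]
 [-0.0297 -0.0014  0.0823]
 [ 0.0371  0.0167  0.087 ]]
```

View pics/side6z.png

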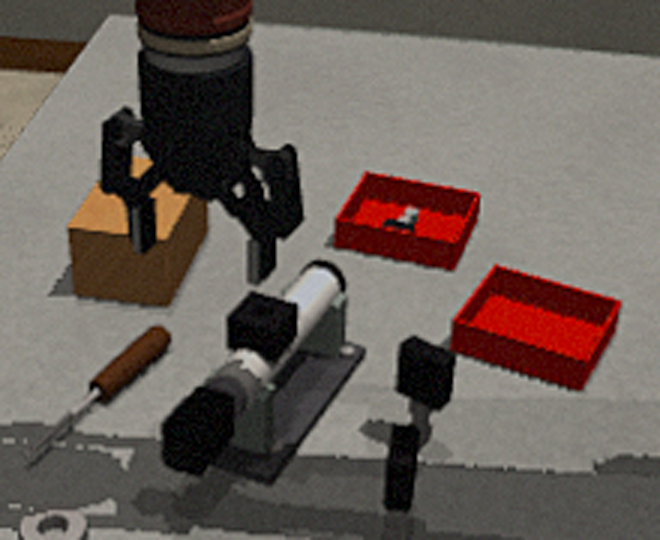

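The hand grip at zoom (200,430) is below the gripper and the plug is in the tray at (405,218). Next I descend onto the grip and close.

Request:
{"api": "carry_out", "payload": {"rows": [[[0,0,0,5,18,0,1],[0,0,0,5,18,-40,1],[0,0,0,5,18,-80,1],[0,0,0,5,18,-120,1],[0,0,0,5,18,-149,1],[0,0,0,5,18,-149,1],[0,0,0,5,18,-149,-1],[0,0,0,5,18,-149,-1],[0,0,0,5,18,-149,-1],[0,0,0,5,18,-149,-1]]]}}

```text
time_s: 9.9
ee_pos: [0.5938, 0.1333, 0.0535]
orientation: [-2.51, -1.885, 0.001]
contact_force: [-9.5, 1.6, 9.5]
finger_gap: 0.0335
```

Request:
{"api": "carry_out", "payload": {"rows": [[[0,0,0,0,0,0,-1],[0,0,0,0,0,0,-1],[0,0,0,0,0,0,-1],[0,0,0,0,0,0,-1],[0,0,0,0,0,0,-1],[0,0,0,0,0,0,-1],[0,0,0,0,0,0,-1],[0,0,0,0,0,0,-1],[0,0,0,0,0,0,-1],[0,0,0,0,0,0,-1]]]}}

```text
time_s: 11.15
ee_pos: [0.5938, 0.1333, 0.0535]
orientation: [-2.511, -1.885, 0.001]
contact_force: [-9.8, 2.6, 9.0]
finger_gap: 0.0334
```

```bash
python3 - <<'E'
from h import *
im,d=cap('side','side7.png');s=env.read_state(); print(s['time_s'],s['ee_pos'],s['contact_force'],s['finger_gap'],s['moment'])
a=cv2.resize(im[90:270,180:400,::-1],None,fx=3,fy=3,interpolation=cv2.INTER_CUBIC)
cv2.imwrite('pics/side7z.png',a)
E
```

```text
11.2 [0.59379854 0.13337069 0.05352272] [-8.22835239  1.47502664 10.4082631 ] 0.03334030638278947 [ 0.1848437   1.0509176  -0.00266619]
```

View pics/side7z.png

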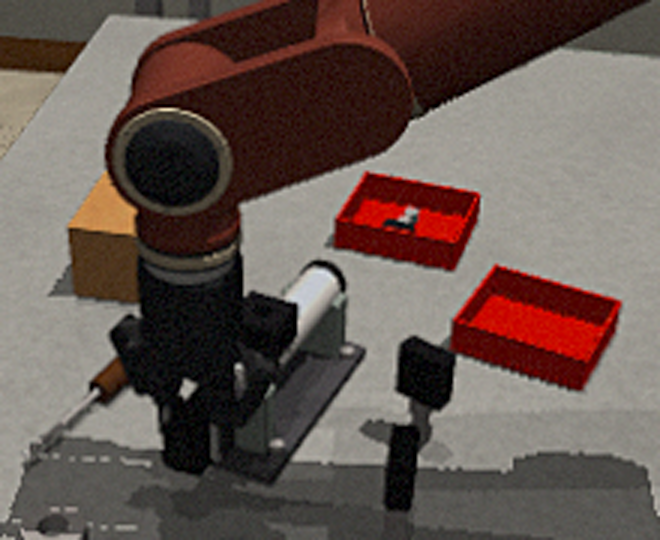

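The gripper closed on the grip (gap 33.4 mm, button in). Next I draw to the first stop.

Request:
{"api": "carry_out", "payload": {"rows": [[[0,0,0,2,6,0,-1],[0,0,0,4,13,0,-1],[0,0,0,6,20,0,-1],[0,0,0,8,27,0,-1],[0,0,0,10,34,0,-1],[0,0,0,12,41,0,-1],[0,0,0,14,48,0,-1],[0,0,0,15.5,53,0,-1],[0,0,0,16,55,0,-1],[0,0,0,16,55,0,-1]]]}}

```text
time_s: 12.45
ee_pos: [0.6097, 0.1877, 0.0533]
orientation: [-2.511, -1.886, 0.003]
contact_force: [-8.2, -1.0, 8.4]
finger_gap: 0.0336
```

```bash
python3 - <<'E'
from h import *
im,d=cap('side','side8.png');s=env.read_state(); print(s['time_s'],s['ee_pos'],s['contact_force'],s['finger_gap'],s['moment'])
a=cv2.resize(im[110:290,160:380,::-1],None,fx=3,fy=3,interpolation=cv2.INTER_CUBIC)
cv2.imwrite('pics/side8z.png',a)
E
```

```text
12.5 [0.60974933 0.18767835 0.05327293] [-7.88522502 -1.49984247  8.45512039] 0.03337983375892023 [-0.19825454  0.93712194  0.04285158]
```

View pics/side8z.png

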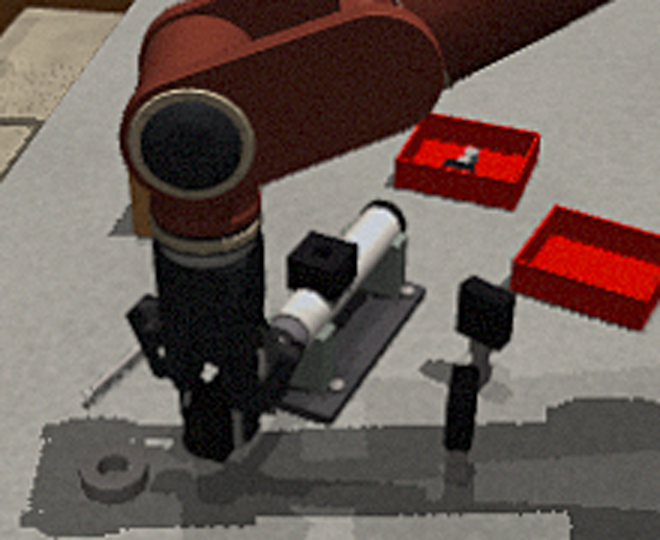

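The grip follows the gripper, with a spring pull of about 3 to 4 N. Continuing to the second stop.

Request:
{"api": "carry_out", "payload": {"rows": [[[0,0,0,2,7,0,-1],[0,0,0,4,14,0,-1],[0,0,0,6,21,0,-1],[0,0,0,8,28,0,-1],[0,0,0,10,35,0,-1],[0,0,0,12,42,0,-1],[0,0,0,14.5,49,0,-1],[0,0,0,16,55,0,-1],[0,0,0,17,58,0,-1],[0,0,0,18,61,0,-1]]]}}

```text
time_s: 13.75
ee_pos: [0.6275, 0.2481, 0.0531]
orientation: [-2.512, -1.886, 0.005]
contact_force: [-9.1, -4.3, 7.7]
finger_gap: 0.0335
```

```bash
python3 - <<'E'
from h import *
s=env.read_state(); print(s['time_s'],s['ee_pos'],s['contact_force'],s['finger_gap'],s['moment'])
d=np.array([.2807,.9598]);print('drawn',(s['ee_pos'][:2]-[.5938,.1333])@d,'F',s['contact_force'][:2]@d)
E
```

```text
13.75 [0.62746435 0.24810019 0.05313878] [-9.12637191 -4.26673568  7.7190358 ] 0.03350721399208721 [-0.49224454  0.95541274 -0.02734294]
drawn 0.1196348012904995 F -6.656985498012194
```

Request:
{"api": "carry_out", "payload": {"rows": [[[0,0,0,0.5,1.5,0,-1],[0,0,0,1,3,0,-1],[0,0,0,1,4,0,-1],[0,0,0,1,4,0,-1],[0,0,0,1,4,0,-1],[0,0,0,1,4,0,-1],[0,0,0,1,4,0,-1],[0,0,0,1,4,0,-1],[0,0,0,1,4,0,-1],[0,0,0,1,4,0,-1]]]}}

```text
time_s: 15.0
ee_pos: [0.6277, 0.2489, 0.0525]
orientation: [2.51, 1.885, -0.014]
contact_force: [-12.2, -14.4, 10.2]
finger_gap: 0.0333
```

```bash
python3 - <<'E'
from h import *
s=env.read_state(); print(s['time_s'],s['ee_pos'],s['contact_force'],s['finger_gap'],s['moment'])
d=np.array([.2807,.9598]);print('drawn',(s['ee_pos'][:2]-[.5938,.1333])@d,'F',s['contact_force'][:2]@d)
E
```

```text
15.0 [0.62768966 0.24892365 0.05254321] [-12.17569617 -14.35132716  10.20790514] 0.03332527911267686 [-1.71225522  1.11278779  0.04862232]
drawn 0.12048840940841815 F -17.192121725565197
```

```bash
python3 - <<'E'
from h import *
im,d=cap('side','side9.png');im2,d2=cap('top','top9.png')
a=cv2.resize(im[110:370,150:400,::-1],None,fx=2.2,fy=2.2,interpolation=cv2.INTER_CUBIC)
cv2.imwrite('pics/side9z.png',a)
cv2.imwrite('pics/top9z.png',cv2.resize(im2[80:340,100:460,::-1],None,fx=2.2,fy=2.2,interpolation=cv2.INTER_CUBIC))
E
```

```text
(no output)
```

View pics/side9z.png

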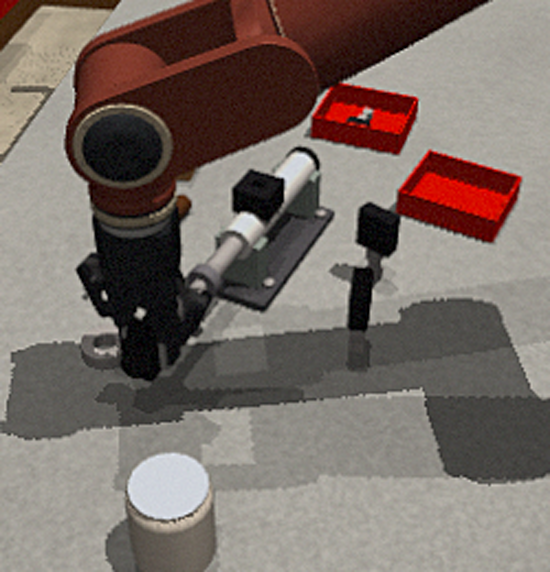

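View pics/top9z.png

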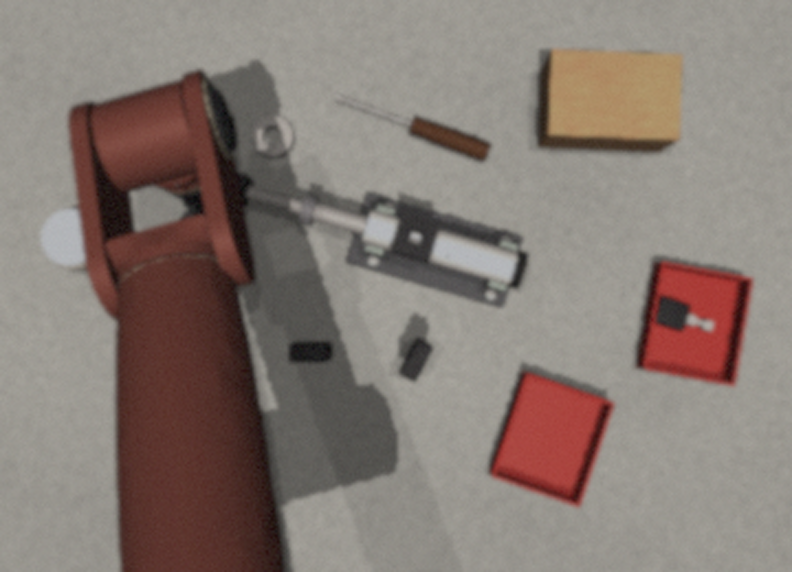

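Both sections are out: the thick one shows at top-view zoom (340,218) and the thin one at (265,200). The plug lies in the right tray at (685,315), and the other things are where they started.

```bash
python3 -c "
from rig import env
s=env.read_state();print(s['time_s'],s['ee_pos'],s['contact_force'],s['finger_gap']);print(env.sign_off())"
```

```text
15.1 [0.62768137 0.24890451 0.05254423] [-12.20664393 -12.68301472   9.96221025] 0.03367522056194509
the job is handed in; nothing more can be done
None
```

I did the whole job and handed it in at about 15 s, with the gripper still holding the pole out at its second stop.

- **Plug:** I pulled the lock plug straight up out of its socket and laid it in the red tray farthest to the robot's right. The last pictures show it lying inside that tray.
- **Pole:** I gripped the black hand grip across its button and drew it out. It measured 120.5 mm drawn, and both sections are visible in the last pictures. I commanded about 4 mm past that point; the grip moved only 0.9 mm and the pull rose to about 17 N, so it is on the stop.
- **Button:** The button can't be read directly. The finger gap reads 33.3 to 33.7 mm, about what I expect with it pressed (the 34 mm plug read about 33 mm). The thin section also came free, which needs the button in.
- **Other things on the bench:** In the last top view, the carton, screwdriver, bearing and the two loose plugs look unmoved. The arm partly hides the filter in the top view, but the side view shows it in place.

No check failed or disagreed.

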